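# Lock the shuttle of the chassis jig with its cam-lever index plunger

## Robot

A 6-joint arm with a two-finger parallel gripper is mounted at the origin on the work surface. World frame = base frame: x ahead of the robot, y to its left, z up, the work surface at z = 0. Lengths are in m, angles in rad, forces in N, time in s.
With the tool pointing down it reaches from about 0.35 to 0.8 m from the base axis. Payload 7.3 kg.
Tool frame: the origin (TCP) lies at the very end of the fingers, on their centre line; the grasp point (between the pads) lies tcp_to_grasp behind it (tcp_to_grasp is the distance from the TCP to the grasp point, in m); z points along the fingers, y is the line along which they close (so a half turn about z gives the same grasp; the last joint's range is limited). The gripper opens to 85 mm and grips with 20 to 120 N. Pads are 22 mm wide; open, the fingers measure 114 mm over their backs; the gripper's body (76 mm by 85 mm) begins 54 mm behind the grasp point. The pads swing forward as they close: fully open they stand 13 mm farther back than shut.
Start: joints at [1.198, 0.342, 1.524, -0, 1.275, -0.146], TCP at [0.118, 0.512, 0.231] pointing down, gripper open.
Joint ranges: [-2.53, 2.53], [-0.77, 2.02], [0.04, 2.7], [-1, 4.14], [0.28, 2.66], [-3.11, 3.11]. Speed limits (rad/s): [2.57, 2.57, 3.14, 3.14, 3.14, 3.14].

## Interface

Orientations are given as a unit quaternion [x, y, z, w].
In Python, from station import * gives the robot as it stands.
- The arm moves only by the tool apply_moves, never from a script. Its arguments are lists of equal length, an entry for each row: "delta_pos": the shift along the tool's x, y, z scaled (see below), a list of three; "twist": the turn about the tool's z scaled (see below); "claw": the finger opening in mm, from 0 to 85.4. A call has 1 to 12 rows; each row is the pose to reach, as a shift and turn from the pose commanded when the call began, along the tool's axes at that moment; what a row does not reach only later rows make up. The controller multiplies each number of a shift by 0.12 m and each number of a turn by 90 degrees. A row lasts 1/12 s, in which the tool goes at most 41.7 mm and 7.16 degrees, less where a joint would pass 70% of its speed; a pose out of reach is approached as far as the arm can. A call with a number of a shift or a turn outside -1 to 1 is refused whole. A call with a gripper value outside its range is refused whole. The fingers move at their own pace and stop on an object; "force" is the grip in N (left out, the last holds). Time passes only in rows, so rows that repeat a pose let the fingers close. It gives the time, the measured TCP pose, the force, the opening and the grip force at its end, in the units of the state.
- sense(): the state, without advancing time (a new reading comes with each control period).
- camera(name): name is "scene" or "side" or "wrist"; returns a dict with "color" (400x640x3 uint8, red, green, blue), "fx", "fy", "cx", "cy" (pixels), "origin" and "attitude" of the camera in the world; the wrist camera has in their place "T_tool_cam" (4x4, takes a point from camera to tool coordinates, whose origin is the TCP and whose axes are the flange's). Camera axes: x right, y up, looking along -z (the intrinsics and any distortion apply to the point x, -y, -z); pixel columns grow to the right and rows downward; lengths in m; the calibration is good to about 2 mm. A picture is of the moment at which its call begins: read the wrist's pose just before it. There is no depth.
- sign_off(): hands the job in; it is judged then, once.
The state is a dict: "clock": time; "qpos": joint angles; "joint_velocities": joint speeds; "joint_torque": joint torques, N m; "ee_pos": TCP position; "orientation": TCP orientation; "contact_force": force on the tool from outside, world axes, zero at the start; "torque": the same for the moment, N m; "grip_width": finger opening in m; "grip_force": force on a finger pad.
Only numpy, scipy, OpenCV 4.12 (cv2) and the standard library are available. Lean on these libraries where they do the work, as an engineer would, in place of code of your own. Each camera call takes 0.05 s, during which the arm holds its last target. There are 200 camera calls.

## Task

Lock the shuttle of the chassis assembly jig in its fitting position: swing the plunger's lever clockwise out of its raised rest notch and over the cam, and slide the shuttle along by its post until the pin drops into the notch of the index bar and the lever sinks fully into its low notch, then let go. Work by feel and do not force the lever or the pin, which both come up hard when they are home, and leave the loose kit parts where they lie.

Things in the scene. Friction and masses are not known exactly. Their poses are not given: they have to be found in the camera images.
- jig: aluminium jig fixed to the bench. Origin on the bench, mid-track; x across the track, y along it, z up. Base plate x -60 to 85, y -120 to 175, 12 mm thick. A pillar (x 57 to 76, y +-22, top at 62 mm) carries an arm back over the shuttle's edge with the index plunger on it: a sprung upright 8 mm steel pin at x 40, y 0, in a steel cam collar, with a lever on top
- axis (a point): on the plunger's vertical axis, 78 mm above the bench, at the parked lever rod's height. The cam collar round it is 43 mm across, its wall up to 81 mm high; its rim has a 3 mm deep rest notch, a crest, a ramp down, then the low notch 11 mm below the rest notch, with a hard wall beyond each notch. The spring pushes pin and lever down with 8 to 12 N
- knob (a point): centre of the upright black plastic knob (20 mm across, 32 mm tall) on the end of the lever, 55 mm from the plunger axis, 86 mm above the bench when parked. The lever is an 8 mm steel rod, its middle 8 mm below this point. Knob, lever and pin go up and down together: 3 mm up on the crest, 11 mm down when home
- lever (a joint): lever angle (rad), growing clockwise seen from above: 0 parked in the rest notch (knob towards jig -y), cam crest at 0.575, home in the low notch at 1.55 +-0.1 (knob towards jig -x); hard walls stop it about 0.1 beyond either end. About 5 N at the knob takes it over the crest, then the spring snaps it on
- plunger (a joint): height of pin and lever (m): 0 parked, +0.003 on the crest, -0.003 to -0.004 when the pin's tip rides on top of the index bar, -0.011 to -0.012 when the pin is down in the bar's notch and the lever rod in the low notch. It sinks further only where the bar's notch is under the pin
- shuttle (a joint): shuttle position along jig y (m), -0.030 to 0.075; friction 2.5 N, about 2 N more with the pin riding. Its index bar (16 x 194 mm, top 42 mm up, always under the pin) has one notch 10 mm wide. The bar is clamped in slotted holes, so the notch meets the pin at an unknown position from -0.016 to 0.016: push slowly with the pin riding until it drops and stops the shuttle
- post (a point): centre of the upright black plastic push post (20 mm across, 48 mm tall, from 32 to 80 mm above the bench) on the shuttle, at jig x -36 mm, y shuttle + 65 mm. The shuttle is an aluminium pallet 100 x 170 mm, top 32 mm above the bench, with the 3 mm green acrylic chassis plate fixed on it
- sensor: loose grey ultrasonic sensor module, 29 x 46 x 21 mm, a bystander; origin at the centre of its underside
- bracket: loose blue aluminium U-shaped servo bracket, 56 x 26 x 33 mm, a bystander; origin at the centre of its underside
- hub: loose black nylon wheel hub, 52 mm across, 23 mm tall, a bystander; origin at the centre of its underside
- stand: fixed slotted pine stand, 85 x 170 x 30 mm, with four circuit boards standing in it at a slight tilt, 71 mm tall in all; origin at the centre of its underside

How it is judged:
At the end, for the whole second after the job is handed in: the pin is down in the notch of the index bar (plunger lower than -9.5 mm, -11 mm being fully home), the lever lies in its low notch (1.55 rad, within 0.15) and the shuttle stands still at its fitting position (within 20 mm of 0, where the notch has caught) (value of joint plunger below -0.0095 m and value of joint lever between 1.4 and 1.7 rad and value of joint shuttle between -0.02 and 0.02 m and velocity of joint shuttle between -0.01 and 0.01 m/s); the robot touches nothing.
It fails at once if the pin was loaded with more than 28 N against the index bar or shuttle (shuttle driven on against the dropped pin, or the pin pressed down on the bar) (contact force between plunger and shuttle above 28 N).
It fails at once if the lever was forced with more than 60 N against its cam (about 18 N at the knob against a wall) (contact force between lever and jig above 60 N).
It fails at once if a loose kit part was moved more than 10 mm (distance of any of sensor, bracket, hub from where it was at the start of the episode above 0.01 m).
It also fails if it takes over 58 s, if anything falls off the work surface, if the arm or the gripper's body presses on something with over 40 N, if the wrist force passes 120 N, or if a joint passes its speed limit or range.

## Working session

There is one attempt and no reset: what is moved stays moved. The work goes in short steps, Python scripts to look and compute and a tool call to move; the robot and the scene stay as the last step left them, time stands still between calls to the robot, and variables do not carry over. Pictures are saved under pics/ and viewed, at most 10 in all, crops included, and the job is handed in when it is done.

Besides the shell and the picture viewer there is one more tool, called after "Emit:" as a command line: name --pt "numbers of a row" for each row, then --argument value for the rest. apply_moves: Moves the arm, as the interface text tells. Shifts and turns lie within -1 to 1; 1 stands for 0.12 m of shift or 90 degrees of turn. Its arguments: {"type":"object","properties":{"delta_pos":{"type":"array","items":{"type":"array","items":{"type":"number","minimum":-1,"maximum":1}}},"twist":{"type":"array","items":{"type":"number","minimum":-1,"maximum":1}},"claw":{"type":"array","items":{"type":"number"}},"force":{"type":"number"}},"required":["delta_pos","twist","claw"]}

```bash
mkdir -p pics; ls; cat > h.py <<'E'
from station import *
import numpy as np, cv2
from scipy.spatial.transform import Rotation as R
def ray(c,u,v,s=None):
    d=np.array([(u-c["cx"])/c["fx"],-(v-c["cy"])/c["fy"],-1.])
    if "T_tool_cam" in c:
        T=np.array(c["T_tool_cam"]);Rt=R.from_quat(s["orientation"]).as_matrix()
        return np.array(s["ee_pos"])+Rt@T[:3,3],Rt@T[:3,:3]@d
    a=np.array(c["attitude"]);M=a if a.shape==(3,3) else R.from_quat(a).as_matrix()
    return np.array(c["origin"]),M@d
def onz(c,u,v,z,s=None):
    o,d=ray(c,u,v,s);return o+d*(z-o[2])/d[2]
E
python3 - <<'E'
from h import *
s=sense();print(s)
for n in ["scene","side","wrist"]:
    c=camera(n);cv2.imwrite(f"pics/{n}0.png",c["color"][:,:,::-1])
    print({k:v for k,v in c.items() if k!="color"})
E
```

```text
pics
{'clock': 0.0, 'qpos': array([ 1.19800777e+00,  3.42697004e-01,  1.52501613e+00,  1.61448375e-05,
        1.27541121e+00, -1.46008854e-01]), 'joint_velocities': array([-0.00045233, -0.00036575, -0.00136891, -0.00098456, -0.00199575,
       -0.00010429]), 'joint_torque': array([-2.23122617e-03, -4.33686697e+01, -2.46006596e+01, -3.60199356e-04,
        8.09060497e-03,  9.11840118e-06]), 'ee_pos': array([0.11787096, 0.51118283, 0.23063962]), 'orientation': array([ 1.13149334e-01,  9.93577698e-01, -7.38244520e-04, -2.03901958e-04]), 'contact_force': array([ 0.17293473, -0.46228919, -0.13659833]), 'torque': array([-0.01899239,  0.01834198,  0.00650834]), 'grip_force': 0.0, 'grip_width': 0.08512103681856896}
{'fx': 398.50671112559894, 'fy': 398.50671112559894, 'cx': 321.8782312640093, 'cy': 196.29040376531955, 'origin': array([1.08782401, 0.28603771, 1.0125685 ]), 'attitude': array([0.15120276, 0.23692624, 0.81547463, 0.50596918])}
{'fx': 426.3799783538607, 'fy': 426.3799783538607, 'cx': 320.1360648668334, 'cy': 202.30707213638362, 'origin': array([ 0.19314262, -0.4968622 ,  0.85952787]), 'attitude': array([ 0.32309909, -0.10547244, -0.28092045,  0.89753342])}
{'fx': 312.61870807238427, 'fy': 312.61870807238427, 'cx': 317.5023005739506, 'cy': 199.6797307583987, 'T_tool_cam': array([[ 3.19616059e-04,  9.58217353e-01,  2.86040912e-01,
         7.35592377e-02],
       [ 9.99999848e-01, -4.34940216e-04,  3.39641108e-04,
        -1.42505993e-03],
       [ 4.49860700e-04,  2.86040759e-01, -9.58217346e-01,
        -1.43761147e-01],
       [ 0.00000000e+00,  0.00000000e+00,  0.00000000e+00,
         1.00000000e+00]])}
```

View pics/scene0.png

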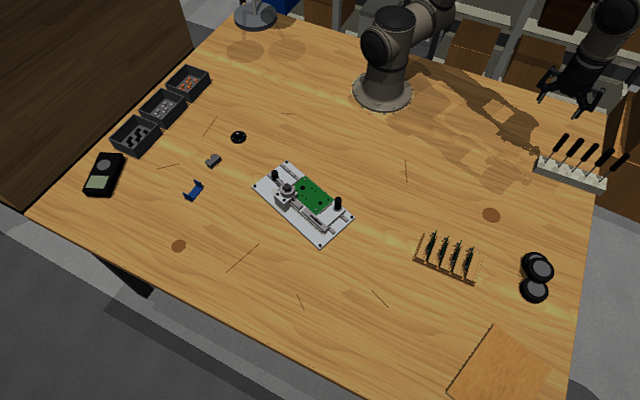

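View pics/side0.png

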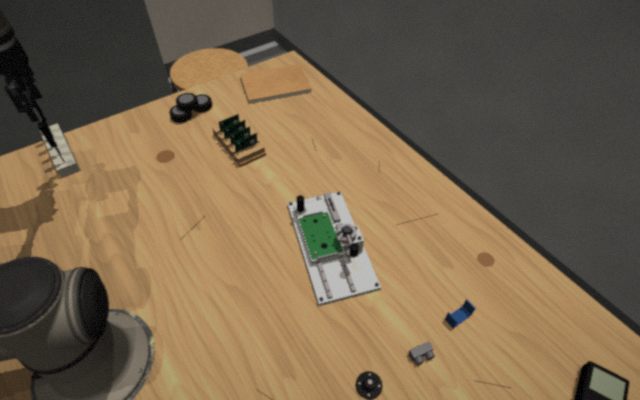

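The scene view shows the jig at about (303,203), with the knob at (275,175) and the post at (338,203). In the side view the knob is at (354,249) and the post at (300,203). The bystanders lie well away towards jig -y.

```bash
cat >> h.py <<'E'
def blob(im,u,v,r=14,t=60):
    m=(im.max(2)<t).astype(np.uint8)
    n,l,st,ce=cv2.connectedComponentsWithStats(m[v-r:v+r,u-r:u+r])
    i=1+np.argmin([np.hypot(*(c-r)) for c in ce[1:]]);x=st[i]
    return ce[i]+[u-r,v-r],x
def tri(a,b):
    (o,d),(p,e)=a,b;d=d/np.linalg.norm(d);e=e/np.linalg.norm(e)
    k=np.linalg.lstsq(np.c_[d,-e],p-o,rcond=None)[0]
    x,y=o+k[0]*d,p+k[1]*e;return (x+y)/2,np.linalg.norm(x-y)
E
python3 - <<'E'
from h import *
a=camera("scene");b=camera("side")
for n,p,q in [("knob",(275,175),(354,249)),("post",(338,203),(300,203))]:
    u,x=blob(a["color"],*p);v,y=blob(b["color"],*q);print(n,u,x,v,y)
    print(tri(ray(a,*u),ray(b,*v)))
# jig base corners from white plate on z=.012
for c,ps in [(a,[(287,162),(254,187),(320,247),(353,217)]),(b,[(289,204),(338,193),(380,290),(321,303)])]:
    print([onz(c,*p,.012).round(3) for p in ps])
ta=cv2.resize(a["color"][150:260,240:370],None,fx=4,fy=4,interpolation=2);tb=cv2.resize(b["color"][180:310,280:390],None,fx=3.4,fy=3.4,interpolation=2)
w=np.zeros((442,800,3),np.uint8);w[:440,:520]=ta;tb=tb[:442,:280];w[:tb.shape[0],520:520+tb.shape[1]]=tb
cv2.imwrite("pics/z.png",w[:,:,::-1])
E
```

```text
knob [274.39344262 175.21311475] [10  9  8 12 61] [353.28828829 249.35135135] [  4   9  15  13 111]
(array([ 0.54932019, -0.12300851,  0.08702277]), np.float64(0.0008436680834324035))
post [337.45454545 203.38961039] [10  8  7 14 77] [300.01149425 204.09195402] [11  7  7 17 87]
(array([0.5369872 , 0.07062505, 0.05587148]), np.float64(0.00011479918478593326))
[array([ 0.444, -0.147,  0.012]), array([ 0.572, -0.19 ,  0.012]), array([0.661, 0.077, 0.012]), array([0.533, 0.121, 0.012])]
[array([0.533, 0.118, 0.012]), array([0.659, 0.077, 0.012]), array([ 0.567, -0.205,  0.012]), array([ 0.441, -0.156,  0.012])]
```

View pics/z.png

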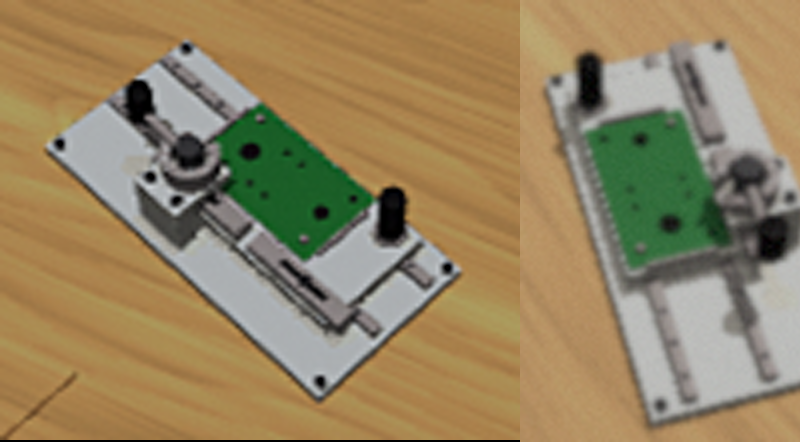

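Triangulation puts the knob at (0.549,-0.123,0.087) and the post at (0.537,0.071,0.056). Both heights agree with what was given. That makes the jig yaw about -19° and the shuttle about +0.058. I'll approach the knob now.

Emit:
apply_moves --pt "-0.25 -0.23 0" --pt "-0.5 -0.46 0" --pt "-0.75 -0.7 0" --pt "-1 -0.93 0" --twist '[0,0,0,0]' --claw '[40,40,40,40]'

```text
clock: 0.58
ee_pos: [0.2101, 0.3742, 0.2311]
orientation: [0.113, 0.994, -0.0, -0.0]
contact_force: [1.8, -0.0, 0.4]
grip_width: 0.0402
grip_force: 0.0
```

Emit:
apply_moves --pt "-0.25 -0.23 0" --pt "-0.5 -0.46 0" --pt "-0.75 -0.7 0" --pt "-1 -0.93 0" --twist '[0,0,0,0]' --claw '[40,40,40,40]'

```text
clock: 0.92
ee_pos: [0.3022, 0.2383, 0.2315]
orientation: [0.113, 0.994, 0.0, 0.0]
contact_force: [2.4, 0.9, -0.0]
grip_width: 0.0401
grip_force: 0.0
```

Emit:
apply_moves --pt "-0.25 -0.23 0" --pt "-0.5 -0.46 0" --pt "-0.75 -0.7 0" --pt "-1 -0.93 0" --twist '[0,0,0,0]' --claw '[40,40,40,40]'

```text
clock: 1.25
ee_pos: [0.3942, 0.1024, 0.2315]
orientation: [0.113, 0.994, 0.0, 0.0]
contact_force: [0.5, 0.7, -0.2]
grip_width: 0.04
grip_force: 0.0
```

Emit:
apply_moves --pt "-0.25 -0.23 0" --pt "-0.5 -0.46 0" --pt "-0.75 -0.7 0" --pt "-1 -0.93 0" --pt "-1 -0.93 0" --twist '[0,0,0,0,0]' --claw '[40,40,40,40,40]'

```text
clock: 1.67
ee_pos: [0.4887, -0.037, 0.2309]
orientation: [0.116, 0.993, -0.001, 0.001]
contact_force: [-1.4, -0.2, -0.6]
grip_width: 0.04
grip_force: 0.0
```

Emit:
apply_moves --pt "-0.2 -0.2 0.1" --pt "-0.4 -0.4 0.2" --pt "-0.6 -0.6 0.3" --pt "-0.6 -0.6 0.3" --pt "-0.6 -0.6 0.3" --pt "-0.6 -0.6 0.3" --pt "-0.6 -0.6 0.3" --pt "-0.6 -0.6 0.3" --pt "-0.6 -0.6 0.3" --pt "-0.6 -0.6 0.3" --pt "-0.6 -0.6 0.3" --pt "-0.6 -0.6 0.3" --twist '[0.079,0.158,0.237,0.316,0.395,0.474,0.553,0.632,0.711,0.79,0.869,0.948]' --claw '[40,40,40,40,40,40,40,40,40,40,40,40]'

```text
clock: 2.67
ee_pos: [0.5392, -0.1176, 0.1951]
orientation: [0.759, 0.652, -0.0, -0.0]
contact_force: [-0.2, -0.4, -0.4]
grip_width: 0.0399
grip_force: 0.0
```

Now a wrist look to refine the knob and axis, plus the transform for the remaining move.

```bash
cat >> h.py <<'E'
def local(p,s):
    return R.from_quat(s["orientation"]).inv().apply(np.array(p)-s["ee_pos"])/0.12
E
python3 - <<'E'
from h import *
s=sense();c=camera("wrist");cv2.imwrite("pics/w1.png",c["color"][:,:,::-1])
M=R.from_quat(s["orientation"]).as_matrix();print(M.round(3), s["qpos"].round(2))
T=np.array(c["T_tool_cam"])
for n,p in [("knobtop",(.549,-.123,.102)),("axis",(.567,-.071,.085))]:
    q=T[:3,:3].T@(M.T@(np.array(p)-s["ee_pos"])-T[:3,3]);print(n,c["cx"]-c["fx"]*q[0]/q[2],c["cy"]+c["fy"]*q[1]/q[2])
E
```

```text
[[ 0.151  0.989 -0.   ]
 [ 0.989 -0.151  0.   ]
 [ 0.    -0.    -1.   ]] [-0.35  0.42  1.51  0.    1.21 -0.2 ]
knobtop 331.76261624927935 205.15960951768918
axis 344.23958192273545 134.03134768848062
```

View pics/w1.png

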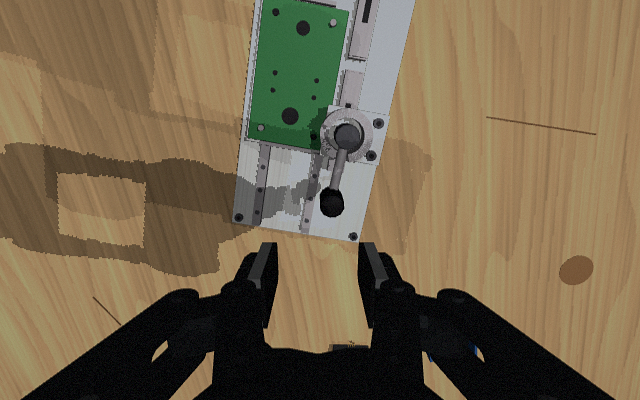

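The wrist view shows the knob at (332,203), the plunger axis at (347,134), and the plate's -y corners at (233,222) and (358,241), all close to the predictions. I'll check the yaw with these corners.

```bash
python3 - <<'E'
from h import *
s=sense();c=camera("wrist")
a=onz(c,233,222,.012,s);b=onz(c,358,241,.012,s);print(a,b,np.linalg.norm(a-b),np.degrees(np.arctan2(*(b-a)[1::-1])))
l=onz(c,262,2,.012,s);print("left edge yaw",np.degrees(np.arctan2(*(l-a)[1::-1]))-90)
k,x=blob(c["color"],332,203,r=20,t=45);print(k,x,onz(c,332,202,.1,s))
ax=onz(c,347,132,.088,s);print("axis",ax)
for th in (-18.3,-19.4):
    t=np.radians(th);X=np.array([np.cos(t),np.sin(t)]);Y=np.array([-X[1],X[0]]);O=a[:2]+.06*X+.12*Y;print(th,"origin",O,"axis",O+.04*X,"knob",O+.04*X-.055*Y)
E
```

```text
[ 0.43705373 -0.15417754  0.012     ] [ 0.57194529 -0.19900948  0.012     ] 0.14214652613758838 -18.38450570297836
left edge yaw -20.439308939002842
[331.05517241 201.98793103] [  8   3  24  31 580] [ 0.54955566 -0.12113239  0.1       ]
axis [ 0.56952653 -0.06971047  0.088     ]
-18.3 origin [ 0.53169836 -0.05908603] axis [ 0.56967538 -0.07164573] knob [ 0.55240579 -0.12386413]
-19.4 origin [ 0.53350643 -0.06092049] axis [ 0.57123534 -0.07420694] knob [ 0.55296647 -0.12608418]
```

Emit:
apply_moves --pt "-0.027 0.09 0" --pt "-0.027 0.09 0.25" --pt "-0.027 0.09 0.5" --pt "-0.027 0.09 0.7" --pt "-0.027 0.09 0.85" --pt "-0.027 0.09 1" --pt "-0.027 0.09 1" --twist '[0.07,0.117,0.117,0.117,0.117,0.117,0.117]' --claw '[40,40,40,40,40,40,40]'

```text
clock: 3.35
ee_pos: [0.5473, -0.1216, 0.0717]
orientation: [0.812, 0.583, -0.002, -0.003]
contact_force: [0.0, 0.1, -0.6]
grip_width: 0.0401
grip_force: 0.0
```

Emit:
apply_moves --pt "0 0 0.05" --pt "0 0 0.05" --pt "0 0 0.05" --pt "0 0 0.05" --twist '[0,0,0,0]' --claw '[30,27,27,27]'

```text
clock: 3.68
ee_pos: [0.5502, -0.1226, 0.0704]
orientation: [0.813, 0.582, 0.001, 0.001]
contact_force: [0.3, 0.1, -0.8]
grip_width: 0.0273
grip_force: 0.0
```

```bash
python3 - <<'E'
from h import *
s=sense();c=camera("wrist");cv2.imwrite("pics/w2.png",c["color"][:,:,::-1])
M=R.from_quat(s["orientation"]).as_matrix();print(M.round(3),s["ee_pos"],s["contact_force"])
E
```

```text
[[ 0.322  0.947  0.002]
 [ 0.947 -0.322 -0.001]
 [ 0.     0.002 -1.   ]] [ 0.55022552 -0.12263486  0.0704021 ] [ 0.33930618  0.09209812 -0.77622445]
```

View pics/w2.png

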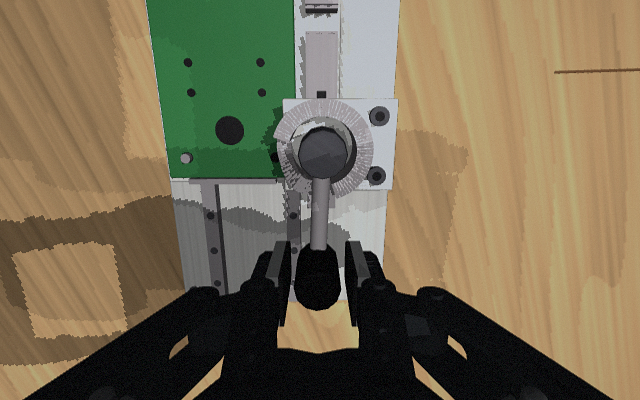

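The pads straddle the knob (318,275) centrally, and the lever lines up with the axis at (322,152). Next I'll swing it clockwise along the arc and over the crest.

Emit:
apply_moves --pt "0.001 -0.032 0" --pt "0.005 -0.064 0" --pt "0.01 -0.095 0" --pt "0.018 -0.126 0" --pt "0.028 -0.157 0" --pt "0.04 -0.186 0" --pt "0.054 -0.215 0" --pt "0.07 -0.243 0" --pt "0.088 -0.269 0" --pt "0.107 -0.295 0" --pt "0.107 -0.295 0" --twist '[0.044,0.089,0.133,0.178,0.222,0.267,0.311,0.356,0.4,0.444,0.444]' --claw '[27,27,27,27,27,27,27,27,27,27,27]'

```text
clock: 4.65
ee_pos: [0.5203, -0.0986, 0.0701]
orientation: [0.963, 0.268, 0.001, 0.0]
contact_force: [-0.4, -0.1, -0.6]
grip_width: 0.0268
grip_force: 0.0
```

```bash
python3 - <<'E'
from h import *
s=sense();c=camera("wrist");cv2.imwrite("pics/w3.png",c["color"][:,:,::-1])
print(s["ee_pos"],R.from_quat(s["orientation"]).as_matrix().round(3),s["contact_force"])
E
```

```text
[ 0.52027367 -0.09859349  0.07013837] [[ 0.856  0.516  0.001]
 [ 0.516 -0.856 -0.   ]
 [ 0.001  0.001 -1.   ]] [-0.39824609 -0.12457278 -0.64851321]
```

View pics/w3.png

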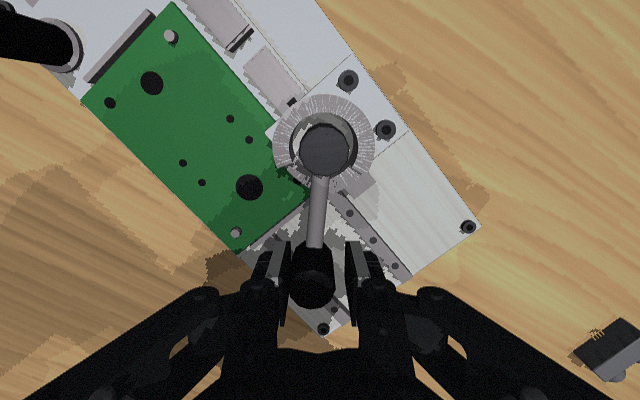

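The knob (312,285) now leans on the leading pad, so the lever is past the crest. I'll carry on round to about 86°.

Emit:
apply_moves --pt "0.001 -0.032 0" --pt "0.005 -0.064 0" --pt "0.01 -0.095 0" --pt "0.018 -0.126 0" --pt "0.028 -0.157 0" --pt "0.04 -0.186 0" --pt "0.054 -0.215 0" --pt "0.07 -0.243 0" --pt "0.07 -0.243 0" --twist '[0.044,0.089,0.133,0.178,0.222,0.267,0.311,0.356,0.356]' --claw '[27,27,27,27,27,27,27,27,27]'

```text
clock: 5.45
ee_pos: [0.5125, -0.0693, 0.0696]
orientation: [1.0, -0.007, 0.0, 0.0]
contact_force: [0.5, -0.2, -0.2]
grip_width: 0.027
grip_force: 0.0
```

Emit:
apply_moves --pt "0.001 -0.032 0" --pt "0.005 -0.064 0" --pt "0.01 -0.095 0" --pt "0.018 -0.126 0" --pt "0.018 -0.126 0" --twist '[0.044,0.089,0.133,0.178,0.178]' --claw '[27,27,27,27,27]'

```text
clock: 5.87
ee_pos: [0.515, -0.0543, 0.0695]
orientation: [0.989, -0.146, 0.0, -0.0]
contact_force: [-0.1, 0.0, -0.6]
grip_width: 0.0269
grip_force: 0.0
```

```bash
python3 - <<'E'
from h import *
s=sense();c=camera("wrist");cv2.imwrite("pics/w4.png",c["color"][:,:,::-1])
print(s["ee_pos"],R.from_quat(s["orientation"]).as_matrix().round(3),s["contact_force"],s["qpos"].round(2))
E
```

```text
[ 0.5150056  -0.05433263  0.06950112] [[ 0.957 -0.289  0.001]
 [-0.289 -0.957 -0.   ]
 [ 0.001 -0.    -1.   ]] [-0.06178838  0.01927856 -0.59861601] [-0.25  0.52  1.75  0.    0.87  1.61]
```

View pics/w4.png

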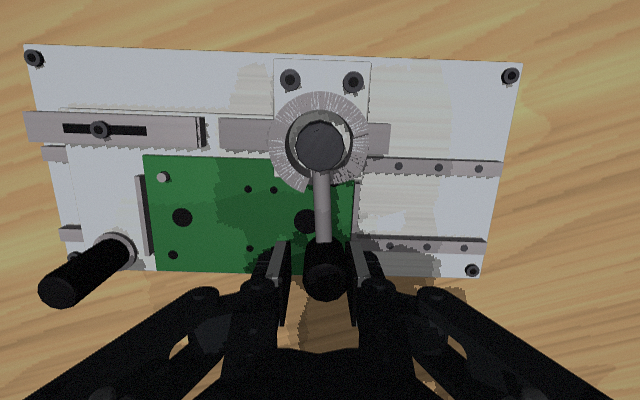

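The lever now lies along jig -x (knob at (325,283)), trailing at about 84°. The bar notch shows at (201,131), on the +y side of the pin. I'll lift off, and work out the distance from notch to pin and the pose over the post.

Emit:
apply_moves --pt "0 0 -0.1" --pt "0 0 -0.35" --pt "0 0 -0.65" --pt "-0.06 -0.3 -0.8" --pt "-0.125 -0.6 -0.8" --pt "-0.125 -0.9 -0.8" --pt "-0.125 -1 -0.8" --pt "-0.125 -1 -0.8" --twist '[0,0,0,0.027,0.027,0.027,0.027,0.027]' --claw '[30,34,40,40,40,40,40,40]'

```text
clock: 6.58
ee_pos: [0.5356, 0.0669, 0.1654]
orientation: [0.986, -0.164, 0.0, -0.0]
contact_force: [-0.7, -0.9, -0.3]
grip_width: 0.0403
grip_force: 0.0
```

```bash
python3 - <<'E'
from h import *
# notch from the previous wrist picture (pose at that time)
s0={"ee_pos":np.array([.5150,-.0543,.0695]),"orientation":[.989,-.146,0,0]}
s=sense();c=camera("wrist")
X=np.array([np.cos(np.radians(-19.2)),np.sin(np.radians(-19.2))]);Y=np.array([-X[1],X[0]]);ax=np.array([.568,-.071])
p=onz(c,201,131,.042,s0)[:2]-ax;print("notch jig rel pin",p@X,p@Y)
a=camera("scene");b=camera("side")
u,x=blob(a["color"],337,203);v,y=blob(b["color"],300,204);P,e=tri(ray(a,*u),ray(b,*v));print(u,v,P,e)
print("shuttle",(P[:2]-ax)@Y-.065,(P[:2]-ax)@X)
print("local",local([*P[:2],.058],s),s["ee_pos"])
cv2.imwrite("pics/w5.png",c["color"][:,:,::-1])
E
```

```text
notch jig rel pin 0.0013992657552112167 0.06171327808322728
[337.51282051 203.21794872] [300.06818182 204.10227273] [0.53679398 0.07046058 0.05624017] 0.000577498484385373
shuttle 0.058329405571445864 -0.0759918917617924
local [-7.25780230e-04 -3.03164212e-02  8.95239137e-01] [0.53561128 0.06694325 0.16542624]
```

View pics/w5.png

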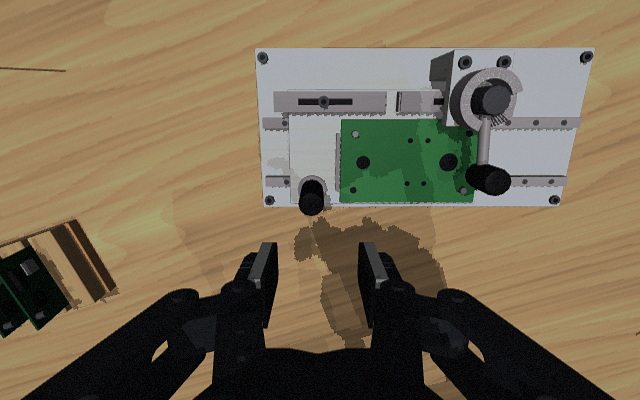

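The post top is at (312,195) and the lever has stayed where I left it. The notch has about 62 mm to travel to the pin. I'll go down over the post.

Emit:
apply_moves --pt "0 -0.03 0" --pt "0 -0.03 0.2" --pt "0 -0.03 0.4" --pt "0 -0.03 0.6" --pt "0 -0.03 0.75" --pt "0 -0.03 0.88" --pt "0 -0.03 0.88" --pt "0 -0.03 0.88" --twist '[0,0,0,0,0,0,0,0]' --claw '[40,40,40,40,40,40,26,26]'

```text
clock: 7.4
ee_pos: [0.5357, 0.0678, 0.0589]
orientation: [0.986, -0.168, -0.001, -0.0]
contact_force: [0.9, 0.4, -0.8]
grip_width: 0.0259
grip_force: 0.5
```

Emit:
apply_moves --pt "0 0.02 0" --pt "0 0.04 0" --pt "0 0.06 0" --pt "0 0.08 0" --pt "0 0.1 0" --pt "0 0.12 0" --pt "0 0.14 0" --pt "0 0.16 0" --pt "0 0.18 0" --pt "0 0.2 0" --twist '[0,0,0,0,0,0,0,0,0,0]' --claw '[26,26,26,26,26,26,26,26,26,26]'

```text
clock: 8.23
ee_pos: [0.5291, 0.0467, 0.0601]
orientation: [0.986, -0.168, 0.001, -0.002]
contact_force: [4.7, 12.0, -9.3]
grip_width: 0.0263
grip_force: 6.2
```

Emit:
apply_moves --pt "0 0 0" --pt "0 0 0" --twist '[0,0]' --claw '[26,26]'

```text
clock: 8.4
ee_pos: [0.5288, 0.0455, 0.0605]
orientation: [0.986, -0.168, 0.001, -0.0]
contact_force: [0.1, 3.3, -2.5]
grip_width: 0.0262
grip_force: 1.6
```

```bash
python3 - <<'E'
from h import *
s=sense();print(s["ee_pos"],s["contact_force"],s["torque"],s["grip_force"],s["grip_width"])
a=camera("scene");b=camera("side")
cv2.imwrite("pics/s5.png",np.hstack([cv2.resize(a["color"][140:260,240:370],None,fx=3,fy=3),cv2.resize(b["color"][180:300,280:390],None,fx=3,fy=3)])[:,:,::-1])
E
```

```text
[0.52879614 0.045495   0.06051171] [ 0.11885693  3.25251403 -2.45413611] [ 0.53170261 -0.1083372   0.01147324] 1.5864977985620499 0.026207881507167786
```

View pics/s5.png

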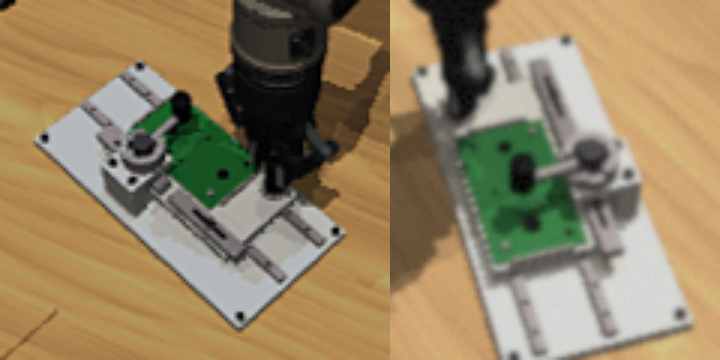

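The shuttle is sliding freely (about 3 N static) and is now near +0.035. I'll continue more slowly.

Emit:
apply_moves --pt "0 0.01 0" --pt "0 0.02 0" --pt "0 0.03 0" --pt "0 0.04 0" --pt "0 0.05 0" --pt "0 0.06 0" --pt "0 0.07 0" --pt "0 0.08 0" --pt "0 0.09 0" --pt "0 0.1 0" --pt "0 0.11 0" --pt "0 0.12 0" --twist '[0,0,0,0,0,0,0,0,0,0,0,0]' --claw '[26,26,26,26,26,26,26,26,26,26,26,26]'

```text
clock: 9.5
ee_pos: [0.5244, 0.0326, 0.0605]
orientation: [0.986, -0.168, 0.001, -0.001]
contact_force: [2.1, 9.0, -1.4]
grip_width: 0.0259
grip_force: 4.7
```

Emit:
apply_moves --pt "0 0.005 0" --pt "0 0.01 0" --pt "0 0.015 0" --pt "0 0.02 0" --pt "0 0.025 0" --pt "0 0.03 0" --twist '[0,0,0,0,0,0]' --claw '[26,26,26,26,26,26]'

```text
clock: 10.0
ee_pos: [0.5232, 0.029, 0.0605]
orientation: [0.986, -0.168, 0.001, -0.001]
contact_force: [1.8, 5.2, -0.4]
grip_width: 0.0258
grip_force: 2.7
```

Emit:
apply_moves --pt "0 0.004 0" --pt "0 0.008 0" --pt "0 0.012 0" --pt "0 0.016 0" --pt "0 0.02 0" --pt "0 0.024 0" --twist '[0,0,0,0,0,0]' --claw '[26,26,26,26,26,26]'

```text
clock: 10.5
ee_pos: [0.5222, 0.0261, 0.0604]
orientation: [0.986, -0.168, 0.001, -0.001]
contact_force: [2.2, 6.8, 2.2]
grip_width: 0.0257
grip_force: 3.1
```

Emit:
apply_moves --pt "0 0.004 0" --pt "0 0.008 0" --pt "0 0.012 0" --pt "0 0.016 0" --pt "0 0.02 0" --pt "0 0.024 0" --twist '[0,0,0,0,0,0]' --claw '[26,26,26,26,26,26]'

```text
clock: 11.0
ee_pos: [0.5212, 0.0231, 0.0604]
orientation: [0.986, -0.168, 0.001, -0.0]
contact_force: [1.2, 5.8, 3.0]
grip_width: 0.026
grip_force: 3.1
```

Emit:
apply_moves --pt "0 0.004 0" --pt "0 0.008 0" --pt "0 0.012 0" --pt "0 0.016 0" --pt "0 0.02 0" --pt "0 0.024 0" --twist '[0,0,0,0,0,0]' --claw '[26,26,26,26,26,26]'

```text
clock: 11.5
ee_pos: [0.5202, 0.0203, 0.0604]
orientation: [0.986, -0.168, 0.001, -0.0]
contact_force: [1.1, 5.4, 2.8]
grip_width: 0.0261
grip_force: 2.8
```

Emit:
apply_moves --pt "0 0.004 0" --pt "0 0.008 0" --pt "0 0.012 0" --pt "0 0.016 0" --pt "0 0.02 0" --pt "0 0.024 0" --twist '[0,0,0,0,0,0]' --claw '[26,26,26,26,26,26]'

```text
clock: 12.0
ee_pos: [0.5193, 0.0174, 0.0603]
orientation: [0.986, -0.168, 0.001, -0.0]
contact_force: [1.8, 3.4, 3.8]
grip_width: 0.0259
grip_force: 2.2
```

Emit:
apply_moves --pt "0 0.004 0" --pt "0 0.008 0" --pt "0 0.012 0" --pt "0 0.016 0" --twist '[0,0,0,0]' --claw '[26,26,26,26]'

```text
clock: 12.33
ee_pos: [0.5188, 0.0161, 0.0602]
orientation: [0.986, -0.168, 0.001, -0.001]
contact_force: [3.3, 8.0, 4.0]
grip_width: 0.0258
grip_force: 4.1
```

Emit:
apply_moves --pt "0 0.004 0" --pt "0 0.008 0" --pt "0 0.012 0" --pt "0 0.016 0" --twist '[0,0,0,0]' --claw '[26,26,26,26]'

```text
clock: 12.67
ee_pos: [0.5174, 0.0136, 0.0597]
orientation: [0.986, -0.168, 0.0, 0.0]
contact_force: [1.7, 1.5, 1.4]
grip_width: 0.0256
grip_force: 1.2
```

Emit:
apply_moves --pt "0 0.004 0" --pt "0 0.008 0" --pt "0 0.012 0" --twist '[0,0,0]' --claw '[26,26,26]'

```text
clock: 12.92
ee_pos: [0.5169, 0.0124, 0.0597]
orientation: [0.986, -0.168, 0.0, 0.0]
contact_force: [2.6, 1.8, 1.2]
grip_width: 0.0262
grip_force: 1.3
```

```bash
cat > k.py <<'E'
from h import *
s=sense();a=camera("scene");b=camera("side")
ax=np.array([.568,-.071]);k=ax+.055*np.array([-.944,.329])
def px(c,p):
    M=R.from_quat(c["attitude"]).as_matrix();q=M.T@(np.array(p)-c["origin"]);return int(c["cx"]-c["fx"]*q[0]/q[2]),int(c["cy"]+c["fy"]*q[1]/q[2])
p=px(a,[*k,.08]);q=px(b,[*k,.08]);u,x=blob(a["color"],*p);v,y=blob(b["color"],*q);P,e=tri(ray(a,*u),ray(b,*v))
print(p,q,u,x,v,y,"knob",P.round(4),e);d=P[:2]-ax
print("lever deg",-np.degrees(np.arctan2(d[1],d[0]))-109.2+0,np.hypot(*d),"F",s["contact_force"].round(1))
E
python3 k.py
```

```text
(301, 177) (322, 236) [300.12244898 179.53061224] [ 8  9 11 19 98] [323.51515152 239.56565657] [12 11  8 14 99] knob [ 0.5188 -0.0563  0.0695] 0.002143526114175902
lever deg -272.55936378703575 0.051385439183351825 F [2.6 1.8 1.2]
```

Emit:
apply_moves --pt "0 0.003 0" --pt "0 0.006 0" --pt "0 0.006 0" --twist '[0,0,0]' --claw '[26,26,26]'

```text
clock: 13.27
ee_pos: [0.5166, 0.012, 0.0596]
orientation: [0.986, -0.168, -0.0, -0.0]
contact_force: [2.1, 2.6, -0.1]
grip_width: 0.0257
grip_force: 1.4
```

```bash
python3 k.py
```

```text
(301, 177) (322, 236) [300.07070707 179.61616162] [ 8  9 11 19 99] [323.51515152 239.56565657] [12 11  8 14 99] knob [ 0.5189 -0.0563  0.0693] 0.002360067495992337
lever deg -272.49793666292294 0.05125398158393366 F [ 2.1  2.6 -0.1]
```

```bash
python3 - <<'E'
from h import *
i=cv2.imread("pics/s5.png");i=cv2.resize(i,None,fx=1/3,fy=1/3,interpolation=cv2.INTER_AREA)
f=np.zeros((400,640,3),np.uint8)+255;f[140:260,240:370]=i[:,:130];g=np.zeros((400,640,3),np.uint8)+255;g[180:300,280:390]=i[:,130:240]
a=camera("scene");b=camera("side")
for r,n,p in [(f,a["color"],(300,177)),(g,b["color"],(323,238))]:
    for im in (r,n): print(blob(im,*p))
n=np.hstack([cv2.resize(a["color"][140:260,240:370],None,fx=3,fy=3),cv2.resize(b["color"][180:300,280:390],None,fx=3,fy=3)])[:,:,::-1]
cv2.imwrite("pics/s6.png",n)
E
```

```text
(array([300.06034483, 179.14655172]), array([  9,   8,  11,  20, 116], dtype=int32))
(array([300.07070707, 179.61616162]), array([ 9,  9, 11, 19, 99], dtype=int32))
(array([323.56701031, 237.54639175]), array([11,  7,  8, 14, 97], dtype=int32))
(array([323.48, 239.51]), array([ 11,   9,   8,  14, 100], dtype=int32))
```

View pics/s6.png

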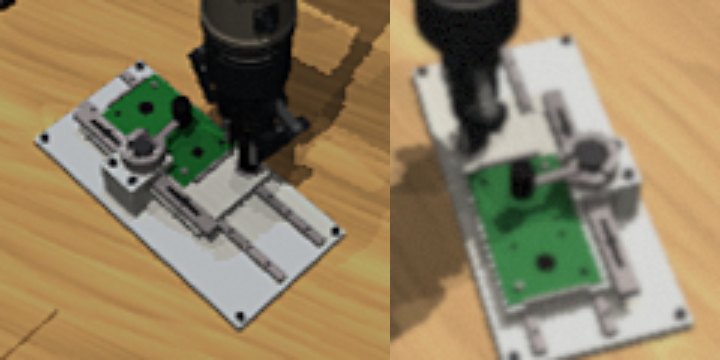

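In the side view the knob has sunk 2 px, which is about 7 mm, and the friction has fallen to the no-pin value of about 2.5 N. It looks as if the pin has dropped. I'll confirm with a gentle nudge.

Emit:
apply_moves --pt "0 0.004 0" --pt "0 0.007 0" --pt "0 0.007 0" --twist '[0,0,0]' --claw '[26,26,26]'

```text
clock: 13.72
ee_pos: [0.5165, 0.0117, 0.0596]
orientation: [0.986, -0.168, 0.0, -0.0]
contact_force: [3.3, 5.0, -1.1]
grip_width: 0.0256
grip_force: 3.0
```

Emit:
apply_moves --pt "0 0.003 0" --pt "0 0.005 0" --pt "0 0.005 0" --twist '[0,0,0]' --claw '[26,26,26]'

```text
clock: 13.97
ee_pos: [0.5165, 0.0115, 0.0596]
orientation: [0.986, -0.168, 0.0, -0.001]
contact_force: [3.6, 7.9, -0.6]
grip_width: 0.026
grip_force: 4.1
```

It's blocked: the force climbs to about 9 N with no motion, so the pin is in the notch. I'll ease off, open and lift.

Emit:
apply_moves --pt "0 -0.01 0" --pt "0 -0.02 0" --pt "0 -0.02 0" --pt "0 -0.02 0" --pt "0 -0.02 -0.1" --pt "0 -0.02 -0.3" --pt "0 -0.02 -0.6" --pt "0 -0.02 -0.9" --pt "0 -0.02 -0.9" --pt "0 -0.02 -0.9" --twist '[0,0,0,0,0,0,0,0,0,0]' --claw '[26,30,40,40,40,40,40,40,40,40]'

```text
clock: 14.8
ee_pos: [0.5179, 0.0125, 0.1697]
orientation: [0.986, -0.168, 0.002, 0.0]
contact_force: [-0.3, -0.0, -0.9]
grip_width: 0.0402
grip_force: 0.0
```

```bash
python3 k.py; python3 - <<'E'
from h import *
s=sense();c=camera("wrist");b=camera("side")
M=R.from_quat(s["orientation"]).as_matrix();T=np.array(c["T_tool_cam"])
def px(p):
    q=T[:3,:3].T@(M.T@(np.array(p)-s["ee_pos"])-T[:3,3]);return c["cx"]-c["fx"]*q[0]/q[2],c["cy"]+c["fy"]*q[1]/q[2]
ax=np.array([.568,-.071]);k=ax+.055*np.array([-.944,.329])
p=px([*k,.075]);print("wrist knob expected",p)
w,x=blob(c["color"],int(p[0]),int(p[1]),r=34,t=40);print(w,x)
v,_=blob(b["color"],323,239);P,e=tri(ray(c,*w,s),ray(b,*v));print("knob",P,e)
d=P[:2]-ax;print("lever",np.radians(250.8-np.degrees(np.arctan2(d[1],d[0]))),np.hypot(*d))
E
```

```text
(301, 177) (322, 236) [300.02040816 179.60204082] [ 8  9 11 19 98] [323.48 239.51] [ 12  11   8  14 100] knob [ 0.5189 -0.0563  0.0695] 0.002594922663366325
lever deg -272.5048720213496 0.05122204682076741 F [-0.3 -0.  -0.9]
wrist knob expected (np.float64(395.9830317804797), np.float64(174.92253116184958))
[405.60799001 174.23595506] [ 26  18  37  33 801]
knob [ 0.51487713 -0.05965123  0.07718244] 0.0001926558847238
lever 1.4461618295599803 0.05432158000607874
```

The wrist and side views together put the knob at z≈0.077 and the lever at ≈1.45 rad, which is low but near the edge of the accepted band. I'll straddle the knob again and nudge it gently towards 1.55 by feel.

Emit:
apply_moves --pt "0.09 0.29 0" --pt "0.176 0.576 0" --pt "0.176 0.576 0" --pt "0.176 0.576 0.2" --pt "0.176 0.576 0.4" --pt "0.176 0.576 0.6" --pt "0.176 0.576 0.75" --pt "0.176 0.576 0.864" --pt "0.176 0.576 0.864" --pt "0.176 0.576 0.864" --pt "0.176 0.576 0.864" --twist '[0,0,0,0,0,0,0,0,0,0,0]' --claw '[40,40,40,40,40,40,40,40,30,28,28]'

```text
clock: 15.92
ee_pos: [0.5143, -0.0593, 0.0643]
orientation: [0.986, -0.168, 0.0, -0.0]
contact_force: [0.5, 0.1, 0.6]
grip_width: 0.0283
grip_force: 0.0
```

Emit:
apply_moves --pt "0 -0.01 0" --pt "0 -0.02 0" --pt "0 -0.03 0" --pt "0 -0.03 0" --twist '[0,0,0,0]' --claw '[28,28,28,28]'

```text
clock: 16.25
ee_pos: [0.5156, -0.0557, 0.0646]
orientation: [0.986, -0.167, 0.001, -0.0]
contact_force: [-0.2, 0.8, 0.2]
grip_width: 0.028
grip_force: 0.0
```

Emit:
apply_moves --pt "0 -0.005 0" --pt "0 -0.01 0" --pt "0 -0.01 0" --twist '[0,0,0]' --claw '[28,28,28]'

```text
clock: 16.5
ee_pos: [0.5157, -0.0547, 0.0641]
orientation: [0.986, -0.168, 0.0, -0.0]
contact_force: [0.7, -0.1, 0.5]
grip_width: 0.0279
grip_force: 0.0
```

Emit:
apply_moves --pt "0 -0.005 0" --pt "0 -0.01 0" --pt "0 -0.01 0" --twist '[0,0,0]' --claw '[28,28,28]'

```text
clock: 16.75
ee_pos: [0.516, -0.0536, 0.064]
orientation: [0.986, -0.168, -0.0, -0.0]
contact_force: [0.2, -0.6, 0.3]
grip_width: 0.0281
grip_force: 0.1
```

Emit:
apply_moves --pt "0 -0.005 0" --pt "0 -0.01 0" --pt "0 -0.01 0" --twist '[0,0,0]' --claw '[28,28,28]'

```text
clock: 17.0
ee_pos: [0.5164, -0.0525, 0.064]
orientation: [0.986, -0.168, -0.0, -0.0]
contact_force: [-0.5, 0.6, 0.2]
grip_width: 0.0279
grip_force: 0.0
```

Emit:
apply_moves --pt "0 -0.005 0" --pt "0 -0.01 0" --pt "0 -0.01 0" --twist '[0,0,0]' --claw '[28,28,28]'

```text
clock: 17.25
ee_pos: [0.517, -0.0513, 0.064]
orientation: [0.986, -0.168, 0.0, -0.0]
contact_force: [-0.3, -0.4, 0.7]
grip_width: 0.0279
grip_force: 0.0
```

```bash
cat > m.py <<'E'
from h import *
s=sense();c=camera("wrist");b=camera("side")
v,y=blob(b["color"],323,239);print("side",v,y)
# rod: grey centre between hub and knob along rows 200-235
im=c["color"].astype(int);M=R.from_quat(s["orientation"]).as_matrix();T=np.array(c["T_tool_cam"])
def px(p):
    q=T[:3,:3].T@(M.T@(np.array(p)-s["ee_pos"])-T[:3,3]);return c["cx"]-c["fx"]*q[0]/q[2],c["cy"]+c["fy"]*q[1]/q[2]
ax=np.array([.568,-.071])
for l in (1.4,1.47,1.55,1.65):
    t=np.radians(250.8)-l
    print(l,[tuple(np.round(px([*(ax+r*np.array([np.cos(t),np.sin(t)])),.067]))) for r in (.03,.04)])
for r in (200,215,230): print(r,im[r,285:355:3].sum(1)//3)
m=cv2.inRange(c["color"],(0,0,0),(45,45,45));
for r in (265,280,295): print(r,"".join("#" if x else "." for x in m[r,260:380:2]))
E
python3 m.py
```

```text
side [321.847981   239.58907363] [  0   0  28  28 421]
1.4 [(np.float64(329.0), np.float64(210.0)), (np.float64(332.0), np.float64(229.0))]
1.47 [(np.float64(324.0), np.float64(211.0)), (np.float64(326.0), np.float64(230.0))]
1.55 [(np.float64(319.0), np.float64(211.0)), (np.float64(320.0), np.float64(230.0))]
1.65 [(np.float64(313.0), np.float64(211.0)), (np.float64(311.0), np.float64(230.0))]
200 [ 63  60  58  57  59  58  61  56  61  58  58 108 125 127 116  92  29  37
  35  67  62  64  67  64]
215 [ 65  56  55  63  58  59  56  55  60  60  50  95 112 117 108  89  30  29
  64  63  62  59  63  64]
230 [ 16  17  22  21  48  55  54  56  55  60  55  90 112 116 111  92  26  28
  21  60  57  56  57  56]
265 ####......######.##.##.##########################.....######
280 ######...######...#...############################...#######
295 ##############.............##############...################
```

Emit:
apply_moves --pt "0 -0.005 0" --pt "0 -0.01 0" --pt "0 -0.01 0" --twist '[0,0,0]' --claw '[28,28,28]'

```text
clock: 17.6
ee_pos: [0.5171, -0.0504, 0.064]
orientation: [0.986, -0.168, -0.0, 0.0]
contact_force: [-0.7, -1.1, 0.6]
grip_width: 0.0279
grip_force: 0.8
```

Emit:
apply_moves --pt "0 -0.005 0" --pt "0 -0.01 0" --pt "0 -0.01 0" --twist '[0,0,0]' --claw '[28,28,28]'

```text
clock: 17.85
ee_pos: [0.5177, -0.049, 0.064]
orientation: [0.986, -0.168, 0.0, -0.0]
contact_force: [0.3, 0.2, -0.7]
grip_width: 0.0281
grip_force: 0.1
```

```bash
python3 m.py
```

```text
side [321.34570766 239.3062645 ] [  0   0  28  28 431]
1.4 [(np.float64(334.0), np.float64(210.0)), (np.float64(337.0), np.float64(229.0))]
1.47 [(np.float64(329.0), np.float64(210.0)), (np.float64(331.0), np.float64(230.0))]
1.55 [(np.float64(324.0), np.float64(211.0)), (np.float64(325.0), np.float64(230.0))]
1.65 [(np.float64(318.0), np.float64(211.0)), (np.float64(316.0), np.float64(230.0))]
200 [ 56  61  58  61  57  60  58  58  58  54  57  60 110 125 128 115  89  35
  30  62  67  66  63  64]
215 [ 54  59  62  60  58  59  58  59  61  60  60  60 101 114 112 106  77  37
  38  66  64  65  62  61]
230 [ 18  15  14  15  13   9  60  63  56  58  61  64 105 114 114 103  77  31
  28  58  58  60  55  61]
265 ####......######..#..#.##########################.....######
280 ######...######.##.#.#############################...#######
295 ##############.............##############...################
```

Emit:
apply_moves --pt "0 -0.005 0" --pt "0 -0.01 0" --pt "0 -0.01 0" --twist '[0,0,0]' --claw '[28,28,28]'

```text
clock: 18.2
ee_pos: [0.5181, -0.0479, 0.064]
orientation: [0.986, -0.168, 0.0, -0.0]
contact_force: [0.9, 0.6, -0.5]
grip_width: 0.0279
grip_force: 0.0
```

Emit:
apply_moves --pt "0 -0.005 0" --pt "0 -0.01 0" --pt "0 -0.01 0" --twist '[0,0,0]' --claw '[28,28,28]'

```text
clock: 18.45
ee_pos: [0.5184, -0.0469, 0.064]
orientation: [0.986, -0.168, -0.0, 0.0]
contact_force: [-1.5, -1.2, 0.3]
grip_width: 0.0279
grip_force: 0.5
```

```bash
python3 m.py | sed -n 2,8p
```

```text
1.4 [(np.float64(338.0), np.float64(210.0)), (np.float64(342.0), np.float64(229.0))]
1.47 [(np.float64(334.0), np.float64(210.0)), (np.float64(336.0), np.float64(230.0))]
1.55 [(np.float64(329.0), np.float64(211.0)), (np.float64(329.0), np.float64(230.0))]
1.65 [(np.float64(323.0), np.float64(210.0)), (np.float64(321.0), np.float64(230.0))]
200 [ 58  57  61  54  62  58  59  62  59  53  55  61  72 114 125 126 111  86
  35  60  60  68  65  60]
215 [ 57  59  59  62  58  59  56  57  55  58  59  52  86 105 117 121 109  60
```

Emit:
apply_moves --pt "0 0.015 0" --pt "0 0.03 0" --pt "0 0.03 0" --pt "0 0.03 0" --pt "0 0.03 -0.1" --pt "0 0.03 -0.3" --pt "0 0.03 -0.6" --pt "0 0.03 -0.9" --pt "0 0.03 -0.9" --pt "0 0.03 -0.9" --twist '[0,0,0,0,0,0,0,0,0,0]' --claw '[28,36,40,40,40,40,40,40,40,40]'

```text
clock: 19.38
ee_pos: [0.5184, -0.0505, 0.1741]
orientation: [0.986, -0.168, 0.003, 0.0]
contact_force: [0.3, 0.8, -0.9]
grip_width: 0.04
grip_force: 0.0
```

Emit:
apply_moves --pt "0 -0.2 0" --pt "0 -0.4 0" --pt "0 -0.6 0" --pt "0 -0.6 0" --pt "0 -0.6 0" --twist '[0,0,0,0,0]' --claw '[40,40,40,40,40]'

```text
clock: 19.8
ee_pos: [0.5404, 0.0186, 0.1705]
orientation: [0.986, -0.166, -0.001, 0.0]
contact_force: [-0.1, 0.0, -0.2]
grip_width: 0.0403
grip_force: 0.0
```

```bash
cat > f.py <<'E'
from h import *
s=sense();c=camera("wrist");b=camera("side")
M=R.from_quat(s["orientation"]).as_matrix();T=np.array(c["T_tool_cam"])
def px(p):
    q=T[:3,:3].T@(M.T@(np.array(p)-s["ee_pos"])-T[:3,3]);return c["cx"]-c["fx"]*q[0]/q[2],c["cy"]+c["fy"]*q[1]/q[2]
ax=np.array([.568,-.071]);k=ax+.055*np.array([-.944,.329])
p=px([*k,.075]);w,x=blob(c["color"],int(p[0]),int(p[1]),r=34,t=40)
v,y=blob(b["color"],323,239);P,e=tri(ray(c,*w,s),ray(b,*v));print(p,w,x,v,y,"knob",P,e)
d=P[:2]-ax;print("lever",np.radians(250.8)-np.arctan2(d[1],d[0]),np.hypot(*d),s["contact_force"].round(1))
E
python3 f.py
```

```text
(np.float64(409.88068163018704), np.float64(199.71172742320118)) [410.31794872 199.34230769] [ 18  15  35  36 780] [322.66666667 237.51111111] [10  7  8 13 90] knob [ 0.51687745 -0.05327837  0.07609296] 0.0005204498287557288
lever 1.5693804309229775 0.05410703816284276 [-0.1  0.  -0.2]
```

The lever is now at about 1.57 rad and the knob height has dropped about 11 mm from parked. The arm is clear, so I'll hand in.

```bash
python3 -c "
from station import *
print(sign_off())"
```

```text
the job is handed in; nothing more can be done
None
```

I handed the job in at about 20 s on the clock; hand-in gave no verdict. The lever measured about 1.57 rad with the knob about 11 mm below parked, the notch stopped the shuttle at roughly 0 mm, I kept clear of the loose parts, and the gripper was well clear.

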